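# Run a fingertip along the tub's seal

### The job

Seal the plastic tub: with closed fingertips, gently run along the row of five catches on the lid's edge nearest the robot and press each one fully down, one after another, starting at the end with the flat plug and finishing at the end with the open vent, so that the air is driven out there. Pick nothing up, leave the crock, the shaker and the scoop where they are, and finish with the hand clear of everything.

Things in the scene. Friction and masses are not known exactly. Their poses are not given: they have to be found in the camera images.
- tub: Fixed white plastic storage tub with a closed flip-top lid, 160 (x) x 300 (y) x 100 mm high, not movable. Origin: centre of its underside; z up, x towards the hinge side, y along the row of catches. The flat lid top is 100 mm above the origin. Along the lid's edge nearest the robot (x = -50 mm) lies a row of five equal catches at y = +84, +42, 0, -42, -84 mm.
- vent: Vent: open round chimney, 32 mm across and 26 mm high, fixed upright on the lid near one end, at x = +20, y = +120 or -120 mm in the tub's frame (which end varies). Origin: centre of its underside, on the lid top.
- plug: Plug: flat closed round disc, 32 mm across and 6 mm high, fixed on the lid at the end opposite the vent, at x = +20, y = -120 or +120 mm in the tub's frame. Origin: centre of its underside, on the lid top.
- catch0_top (a point): Centre of the flat top of catch 0 (tub frame y = +84 mm); it moves down with the catch. Each catch is 24 mm wide (x), 36 mm long (y, along the row): a 12 mm flat top with a 25 degree ramp 12 mm long at each end, 6 mm gap to the next. Up, the top is 8 mm above the lid; fully pressed 3 mm above it, on a hard stop.
- catch1_top (a point): Centre of the flat top of catch 1 (tub frame y = +42 mm); it moves down with the catch. Like catch 0. Each catch takes about 2.5 N to move and stays where it is left. Thanks to the ramps, closed fingertips held at the pressed height can be drawn from one catch on to the next.
- catch2_top (a point): Centre of the flat top of catch 2 (tub frame y = +0 mm); it moves down with the catch. Like catch 0.
- catch3_top (a point): Centre of the flat top of catch 3 (tub frame y = -42 mm); it moves down with the catch. Like catch 0.
- catch4_top (a point): Centre of the flat top of catch 4 (tub frame y = -84 mm); it moves down with the catch. Like catch 0.
- catch0 (a joint): How far catch 0 is pressed down: 0 m fully up, 0.005 m fully down; starts between 0 and 0.0015.
- catch1 (a joint): How far catch 1 is pressed down: 0 m fully up, 0.005 m fully down; starts between 0 and 0.0015.
- catch2 (a joint): How far catch 2 is pressed down: 0 m fully up, 0.005 m fully down; starts between 0 and 0.0015.
- catch3 (a joint): How far catch 3 is pressed down: 0 m fully up, 0.005 m fully down; starts between 0 and 0.0015.
- catch4 (a joint): How far catch 4 is pressed down: 0 m fully up, 0.005 m fully down; starts between 0 and 0.0015.
- crock: Loose cream stoneware crock, open at the top, 120 mm across, 140 mm high, at one end of the tub. Origin: centre of its underside. Bystander.
- shaker: Loose glass shaker with a steel cap, 64 mm across, 119 mm high, at the other end of the tub. Origin: centre of its underside. Bystander.
- scoop: Loose small aluminium scoop lying in front of the tub to the left, 165 mm long (its x, bowl at +x), 48 mm wide, 28 mm high. Origin: underside, 22 mm behind the bowl's back wall. Bystander.

How it is judged:
On the way, in this order (a step that is already met when the one before it is completed fails the run):
1. catch number 1, counted from the plug end towards the vent end, is pressed down (((y of vent in the frame of tub below 0 m and value of joint catch0 above 0.004 m) or (y of vent in the frame of tub above 0 m and value of joint catch4 above 0.004 m))), for 0.05 s.
2. catch number 2, counted from the plug end towards the vent end, is pressed down (((y of vent in the frame of tub below 0 m and value of joint catch1 above 0.004 m) or (y of vent in the frame of tub above 0 m and value of joint catch3 above 0.004 m))), for 0.05 s.
3. catch number 3, counted from the plug end towards the vent end, is pressed down (((y of vent in the frame of tub below 0 m and value of joint catch2 above 0.004 m) or (y of vent in the frame of tub above 0 m and value of joint catch2 above 0.004 m))), for 0.05 s.
4. catch number 4, counted from the plug end towards the vent end, is pressed down (((y of vent in the frame of tub below 0 m and value of joint catch3 above 0.004 m) or (y of vent in the frame of tub above 0 m and value of joint catch1 above 0.004 m))), for 0.05 s.
5. catch number 5, counted from the plug end towards the vent end, is pressed down (((y of vent in the frame of tub below 0 m and value of joint catch4 above 0.004 m) or (y of vent in the frame of tub above 0 m and value of joint catch0 above 0.004 m))), for 0.05 s.
At the end, for the whole second after the job is handed in: All five catches are pressed at least 4 mm of their 5 mm, and crock, shaker and scoop are within 15 mm of where they stood (value of joint each of catch0, catch1, catch2, catch3, catch4 above 0.004 m and distance of each of crock, shaker, scoop from where it was at the start of the episode below 0.015 m); the robot touches nothing.
It fails at once if the crock is lifted, carried or pushed more than 15 mm (distance of crock from where it was at the start of the episode above 0.015 m).
It fails at once if the shaker is lifted, carried or pushed more than 15 mm (distance of shaker from where it was at the start of the episode above 0.015 m).
It fails at once if the scoop is lifted, carried or pushed more than 15 mm (distance of scoop from where it was at the start of the episode above 0.015 m).
It fails at once if the fingers press on the tub or its catches with more than 40 N (contact force between the fingers and tub above 40 N).
It also fails if it takes over 42 s, if anything falls off the work surface, if the arm or the gripper's body presses on something with over 40 N, if the wrist force passes 120 N, or if a joint passes its speed limit or range.

### The arm

A 6-joint arm with a two-finger parallel gripper is mounted at the origin on the work surface. World frame = base frame: x ahead of the robot, y to its left, z up, the work surface at z = 0. Lengths are in m, angles in rad, forces in N, time in s.
With the tool pointing down it reaches from about 0.35 to 0.95 m from the base axis. Payload 17.4 kg.
Tool frame: the origin (TCP) lies at the very end of the fingers, on their centre line; the grasp point (between the pads) lies 19 mm behind it (bot.grasp_offset is the distance from the TCP to the grasp point, in m); z points along the fingers, y is the direction in which the jaws open and shut (so a half turn about z gives the same grasp; the last joint's range is limited). The gripper opens to 93 mm and grips with 3 to 60 N. Pads are 15 mm wide; open, the fingers measure 128 mm over their backs; the gripper's body (75 mm by 188 mm) begins 65 mm behind the grasp point.
Start: joints at [-1.324, 0.116, 1.442, -0, 1.584, -0.038], TCP at [0.19, -0.648, 0.181] pointing down, gripper open.
Joint ranges: [-2.83, 2.83], [-0.83, 2.19], [0.07, 2.5], [-1.14, 4.28], [0.01, 3], [-2.97, 2.97]. Speed limits (rad/s): [1.89, 1.89, 2.22, 3.14, 3.14, 3.14].

### API

Orientations are given as a unit quaternion [w, x, y, z].
In Python, from rig import bot gives the robot as it stands. The module is installed in compiled form; this text tells all that it offers. Calls block until the motion is done:
- bot.goto(position, orientation): joint-space move of the TCP to a pose.
- bot.servo_line(position, speed=0.15, attitude=None, f_stop=None): straight line of the TCP; attitude=None keeps the orientation; speed is the mean speed in m/s. With f_stop (N) it stops when the force on the tool has changed by that much, and returns True; else False.
- bot.move_j(angles): joint-space move.
- bot.move_gripper(opening, squeeze=None): opening from 0.0 (shut) to 1.0 (fully open); squeeze is the grip in N (None keeps the last); returns when the fingers have stopped.
- bot.hold(seconds).
- bot.solve_ik(position, orientation): joint angles nearest the present ones, or None.
- bot.get_state(): the state.
- bot.grab_frame(name): name is "scene" or "top" or "wrist"; returns a dict with "img" (384x512x3 uint8, blue, green, red), "range_z" (384x512 float32, m along the optical axis (not along the pixel's ray), 0 where there is no reading), "intrinsics" (3x3 intrinsics, pixels), "extrinsics" (4x4, takes a point from camera to world coordinates). Camera axes: x right, y down, z forward; pixel columns grow to the right and rows downward; lengths in m; the calibration is good to about 2 mm. A picture is of the moment at which its call begins.
A pose or a line that the arm cannot do raises bot.PlanningError and nothing moves.
- bot.finish_job(): hands the job in, once; it reports no verdict.
The state is a dict: "time": time; "joint_pos": joint angles; "joint_velocities": joint speeds; "tau": joint torques, N m; "tool_pos": TCP position; "orientation": TCP orientation; "wrist_force": force on the tool from outside, world axes, zero at the start; "wrist_torque": the same for the moment, N m; "opening": opening from 0.0 (shut) to 1.0 (fully open).
Only numpy, scipy, OpenCV 4.12 (cv2) and the standard library are available. Lean on these libraries where they do the work, as an engineer would, in place of code of your own. Each camera call takes 0.05 s, during which the arm holds its last target.

## Working session

There is one attempt and no reset: what is moved stays moved. The work goes in short steps, each a Python script; the robot and the scene stay as the last script left them, time stands still between calls to the robot, and variables do not carry over. Pictures are saved under pics/ and viewed, and the job is handed in when it is done.

```bash
mkdir -p pics; python3 - <<'E'
from rig import bot
import cv2, numpy as np, pickle
for n in ("scene","top"):
    f=bot.grab_frame(n); cv2.imwrite(f"pics/{n}0.png",f["img"]); pickle.dump(f,open(f"{n}.pkl","wb"))
    print(n,f["intrinsics"].tolist(),f["extrinsics"].round(3).tolist())
s=bot.get_state(); print(s["time"],s["orientation"],s["opening"])
E
```

```text
scene [[412.5373620528475, 0.0, 254.82888353316946], [0.0, 412.5373620528475, 188.64438347911175], [0.0, 0.0, 1.0]] [[0.073, 0.819, -0.569, 1.106], [0.997, -0.063, 0.037, -0.053], [-0.006, -0.571, -0.821, 0.965], [0.0, 0.0, 0.0, 1.0]]
top [[497.5539681275741, 0.0, 255.55837502299286], [0.0, 497.5539681275741, 179.32244865147877], [0.0, 0.0, 1.0]] [[0.028, -0.985, 0.173, 0.279], [-1.0, -0.026, 0.014, -0.008], [-0.009, -0.173, -0.985, 1.365], [0.0, 0.0, 0.0, 1.0]]
0.1 [-5.33876285e-04  9.89878798e-01  1.41914330e-01 -5.52803885e-05] 1.0018825258916821
```

View pics/scene0.png

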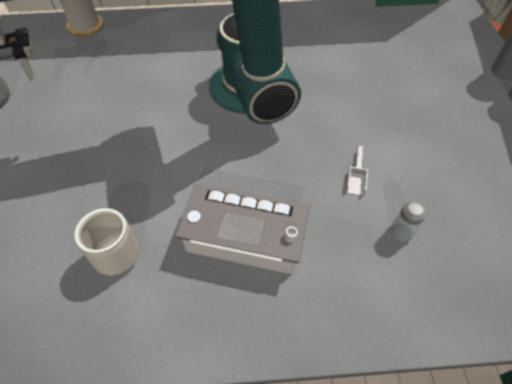

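View pics/top0.png

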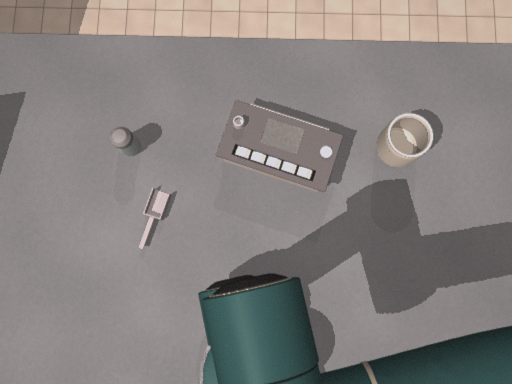

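The vent (open ring) is at the top image's left end of the lid, at (239,122), i.e. world +y. The plug (white disc) is at (326,152). The five catches run from (243,152) to (305,172), so I start at the right-hand one. I'll enlarge the crop and use depth.

```bash
python3 - <<'E'
import cv2, numpy as np, pickle
f=pickle.load(open("top.pkl","rb")); im=f["img"][90:200,205:355]; cv2.imwrite("pics/topc.png",cv2.resize(im,None,fx=5,fy=5,interpolation=cv2.INTER_CUBIC))
g=pickle.load(open("scene.pkl","rb")); im=g["img"][170:280,170:320]; cv2.imwrite("pics/scenec.png",cv2.resize(im,None,fx=5,fy=5,interpolation=cv2.INTER_CUBIC))
def w(f,u,v,z=None):
    K,E=f["intrinsics"],f["extrinsics"]; z=f["range_z"][v,u]
    return (E@np.r_[np.linalg.inv(K)@[u,v,1]*z,1])[:3].round(4)
for p in [(243,152),(258,157),(274,162),(289,167),(305,172),(326,152),(230,110),(330,175),(280,135)]: print(p,w(f,*p))
for p in [(216,196),(249,202),(283,209),(194,216),(240,230)]: print(p,w(g,*p))
E
```

```text
(243, 152) [0.5698 0.0443 0.1114]
(258, 157) [0.5578 0.0052 0.1104]
(274, 162) [ 0.5467 -0.0364  0.1059]
(289, 167) [ 0.5345 -0.0753  0.1059]
(305, 172) [ 0.522  -0.1165  0.1079]
(326, 152) [ 0.5768 -0.1706  0.1051]
(230, 110) [0.7168 0.0899 0.0025]
(330, 175) [ 0.519  -0.183   0.0912]
(280, 135) [ 0.6197 -0.0506  0.1033]
(216, 196) [ 0.5271 -0.1129  0.1089]
(249, 202) [ 0.5485 -0.0318  0.1045]
(283, 209) [0.5757 0.0501 0.1051]
(194, 216) [ 0.5799 -0.1675  0.1066]
(240, 230) [ 0.6237 -0.0583  0.1005]
```

View pics/topc.png

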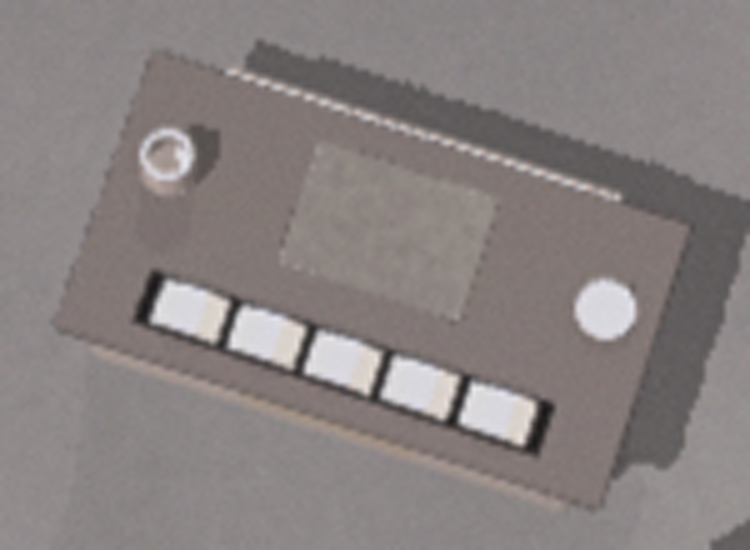

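View pics/scenec.png

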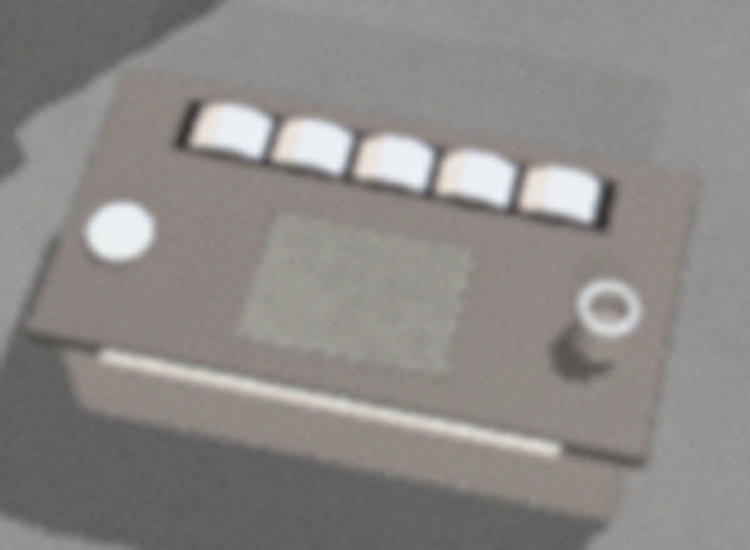

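```bash
cat > fit.py <<'E'
import numpy as np, pickle
def ray(f,uv,z):
    K,E=f["intrinsics"],f["extrinsics"]; d=E[:3,:3]@np.linalg.inv(K)@np.r_[uv,1]; o=E[:3,3]
    return (o+d*(z-o[2])/d[2])[:2]
def fit(W,M):
    W,M=np.array(W),np.array(M); w=W-W.mean(0); m=M-M.mean(0)
    yaw=np.arctan2((m[:,0]*w[:,1]-m[:,1]*w[:,0]).sum(),(m*w).sum())
    R=np.array([[np.cos(yaw),-np.sin(yaw)],[np.sin(yaw),np.cos(yaw)]]); t=W.mean(0)-R@M.mean(0)
    return yaw,t,(W-(M@R.T+t))
E
python3 - <<'E'
from fit import *
M=[(-.05,.084),(-.05,.042),(-.05,0),(-.05,-.042),(-.05,-.084),(.02,-.12),(.02,.12)]
Z=[.1075]*5+[.106,.126]
T=[(188,312),(266,338),(343,361),(420,387),(498,414),(606,309),(167,155)]
S=[(561,193),(477,178),(394,162),(312,147),(230,130),(120,232),(609,308)]
f=pickle.load(open("top.pkl","rb")); g=pickle.load(open("scene.pkl","rb"))
wt=[ray(f,((u+.5)/5-.5+205,(v+.5)/5-.5+90),z) for (u,v),z in zip(T,Z)]
ws=[ray(g,((u+.5)/5-.5+170,(v+.5)/5-.5+170),z) for (u,v),z in zip(S,Z)]
for W in (wt,ws):
    y,t,r=fit(W,M); print(np.degrees(y),t.round(4),(r*1000).round(1).tolist())
E
```

```text
-17.181156480136956 [ 0.5941 -0.0491] [[-0.4, 0.6], [-0.8, -0.1], [0.5, -0.0], [0.2, 0.2], [-0.5, 0.0], [0.4, -0.3], [0.6, -0.4]]
-17.243818891626642 [ 0.5973 -0.0482] [[0.2, 0.3], [0.8, 0.1], [0.7, 0.1], [1.2, 0.0], [0.3, -0.4], [-1.4, 0.2], [-1.8, -0.3]]
```

Both cameras agree to about 3 mm: yaw is -17.2° and the tub is at (0.596, -0.049). Next I close the fingers, go up and over, and hover above the plug-end catch (catch 4).

```bash
cat > helper.py <<'E'
import numpy as np
from scipy.spatial.transform import Rotation as Ro
yaw=np.radians(-17.2); t=np.array([.5957,-.0487])
c,s=np.cos(yaw),np.sin(yaw)
def P(x,y,z): return np.array([t[0]+c*x-s*y, t[1]+s*x+c*y, z])
ty=np.array([c,s,0]); tz=np.array([0,0,-1.]); tx=np.cross(ty,tz)
q=Ro.from_matrix(np.c_[tx,ty,tz]).as_quat(); q=np.array([q[3],*q[:3]])
E
python3 - <<'E'
from rig import bot
from helper import *
import cv2,pickle
bot.move_gripper(0.0,squeeze=10)
p=np.array(bot.get_state()["tool_pos"]); p[2]=.30
bot.servo_line(p,speed=.25)
bot.goto(P(-.05,-.084,.30),q)
bot.servo_line(P(-.05,-.084,.14),speed=.15)
for n in ("scene","top","wrist"):
    f=bot.grab_frame(n); cv2.imwrite(f"pics/{n}1.png",f["img"]); pickle.dump(f,open(f"{n}1.pkl","wb"))
S=bot.get_state(); print(S["time"],S["tool_pos"],P(-.05,-.084,.14),S["orientation"],q,S["wrist_force"],S["opening"],S["joint_pos"])
for n in("scene",):
    im=cv2.imread("pics/scene1.png")[150:290,150:340]; cv2.imwrite("pics/scene1c.png",cv2.resize(im,None,fx=4,fy=4,interpolation=cv2.INTER_CUBIC))
E
```

```text
5.7917 [ 0.52341821 -0.11424315  0.14080534] [ 0.52309661 -0.11415798  0.14      ] [4.48025929e-04 8.04891354e-01 5.93421922e-01 3.60243171e-04] [0.         0.8048938  0.59341889 0.        ] [ 0.06135564 -1.06069626  0.64735803] 0.005044667737701314 [-2.62512207e-01 -1.77769084e-01  1.79335704e+00  4.87555932e-06
  1.52485493e+00  3.76764173e-02]
```

View pics/scene1c.png

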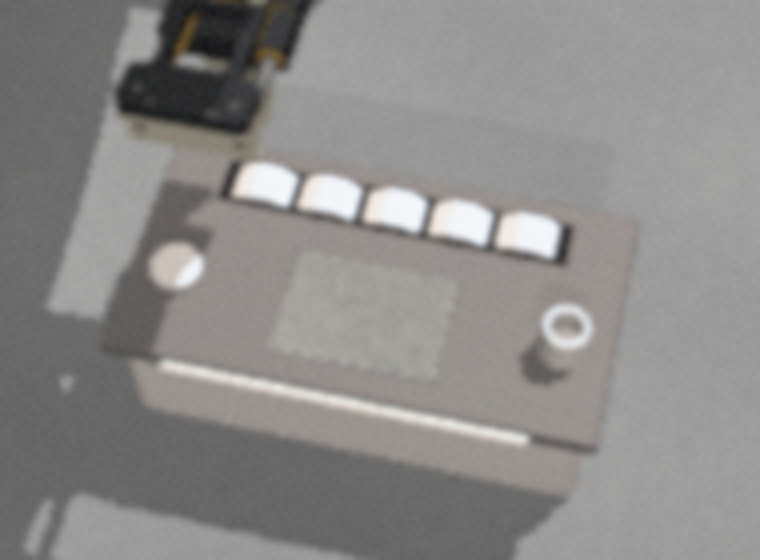

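View pics/wrist1.png

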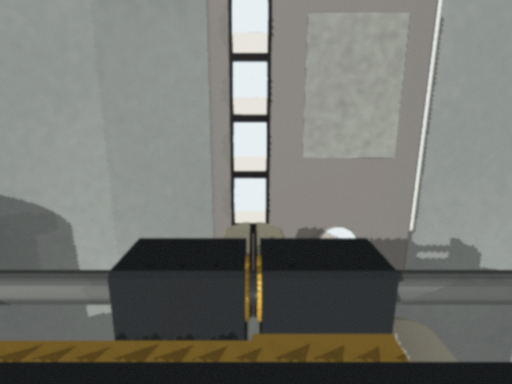

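```bash
python3 - <<'E'
from helper import *
import pickle
for n in("scene","top","wrist"):
    f=pickle.load(open(n+"1.pkl","rb"))
    def pr(p):
        c=np.linalg.inv(f["extrinsics"])@np.r_[p,1]; u=f["intrinsics"]@c[:3]; return (u[:2]/u[2]).round(1).tolist()
    print(n,"tip",pr(P(-.05,-.084,.1405)),"catches0-4",[pr(P(-.05,y,.107)) for y in(.084,.042,0,-.042,-.084)])
E
```

```text
scene tip [214.4, 187.5] catches0-4 [[281.4, 207.7], [264.6, 204.5], [248.1, 201.3], [231.7, 198.2], [215.5, 195.1]]
top tip [305.2, 169.1] catches0-4 [[242.3, 151.3], [257.7, 156.3], [273.1, 161.4], [288.5, 166.5], [304.1, 171.6]]
wrist tip [252.4, 217.6] catches0-4 [[252.2, -49.7], [252.2, 22.6], [252.3, 88.4], [252.3, 148.6], [252.4, 203.7]]
```

View pics/top1.png

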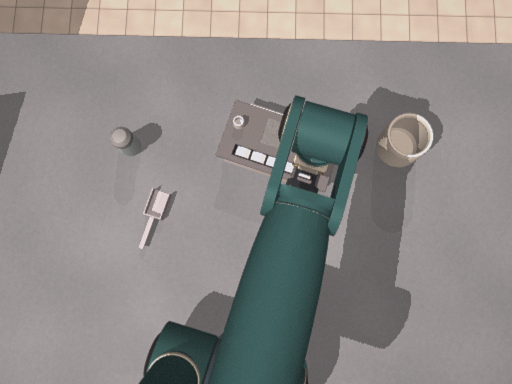

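```bash
python3 - <<'E'
from helper import *
import pickle,cv2
f=pickle.load(open("wrist1.pkl","rb"))
cv2.imwrite("pics/wrist1c.png",cv2.resize(f["img"][160:300,170:340],None,fx=4,fy=4,interpolation=cv2.INTER_CUBIC))
g=pickle.load(open("scene1.pkl","rb"))
cv2.imwrite("pics/scene1d.png",cv2.resize(g["img"][110:220,150:270],None,fx=5,fy=5,interpolation=cv2.INTER_CUBIC))
def w(f,u,v):
    K,E=f["intrinsics"],f["extrinsics"]; z=f["range_z"][v,u]
    p=(E@np.r_[np.linalg.inv(K)@[u,v,1]*z,1])[:3]; d=p[:2]-t
    return p.round(4),"tub",(np.array([[c,s],[-s,c]])@d).round(4)
print(f["extrinsics"].round(3).tolist())
for v in range(190,250,5): print(v,*w(f,262,v))
for v in (180,183,186,189,192,195):
  for u in (185,200,210,): print(u,v,*w(g,u,v))
E
```

```text
[[0.955, -0.288, -0.07, 0.543], [-0.296, -0.927, -0.232, -0.05], [0.002, 0.242, -0.97, 0.344], [0.0, 0.0, 0.0, 1.0]]
190 [ 0.5331 -0.1069  0.1034] tub [-0.0426 -0.0741]
195 [ 0.5321 -0.11    0.1059] tub [-0.0427 -0.0774]
200 [ 0.5309 -0.1138  0.1059] tub [-0.0426 -0.0813]
205 [ 0.5298 -0.1176  0.106 ] tub [-0.0426 -0.0853]
210 [ 0.5286 -0.1214  0.1062] tub [-0.0426 -0.0893]
215 [ 0.5273 -0.1261  0.1034] tub [-0.0425 -0.0942]
220 [ 0.526  -0.1303  0.1028] tub [-0.0424 -0.0985]
225 [ 0.531  -0.1057  0.1842] tub [-0.045  -0.0736]
230 [ 0.5306 -0.1063  0.1898] tub [-0.0451 -0.0743]
235 [ 0.5304 -0.1064  0.1965] tub [-0.0453 -0.0744]
240 [ 0.5361 -0.0803  0.2677] tub [-0.0476 -0.0478]
245 [ 0.5361 -0.0798  0.2721] tub [-0.0477 -0.0473]
185 180 [ 0.6057 -0.1622  0.2901] tub [ 0.0431 -0.1055]
200 180 [ 0.6184 -0.1303  0.304 ] tub [ 0.0458 -0.0712]
210 180 [ 0.6196 -0.1105  0.3037] tub [ 0.0412 -0.052 ]
185 183 [ 0.5977 -0.1655  0.2688] tub [ 0.0365 -0.1109]
200 183 [ 0.6138 -0.1321  0.2877] tub [ 0.042  -0.0743]
210 183 [ 0.6224 -0.1111  0.2973] tub [ 0.0439 -0.0518]
185 186 [ 0.4125 -0.2084  0.0005] tub [-0.1278 -0.2067]
200 186 [ 0.6087 -0.1342  0.27  ] tub [ 0.0377 -0.0778]
210 186 [ 0.6138 -0.1132  0.2749] tub [ 0.0363 -0.0562]
185 189 [ 0.4222 -0.2083 -0.0007] tub [-0.1186 -0.2038]
200 189 [ 0.4973 -0.1538  0.1013] tub [-0.0629 -0.1295]
210 189 [ 0.6118 -0.1144  0.2615] tub [ 0.0348 -0.058 ]
185 192 [ 0.4317 -0.2083 -0.002 ] tub [-0.1095 -0.2009]
200 192 [ 0.5054 -0.1539  0.0996] tub [-0.0551 -0.1272]
210 192 [ 0.5081 -0.1285  0.1005] tub [-0.0601 -0.1021]
185 195 [ 0.4412 -0.2083 -0.0032] tub [-0.1004 -0.1981]
200 195 [ 0.5145 -0.1539  0.0994] tub [-0.0464 -0.1245]
210 195 [ 0.5179 -0.1285  0.1014] tub [-0.0507 -0.0993]
```

View pics/wrist1c.png

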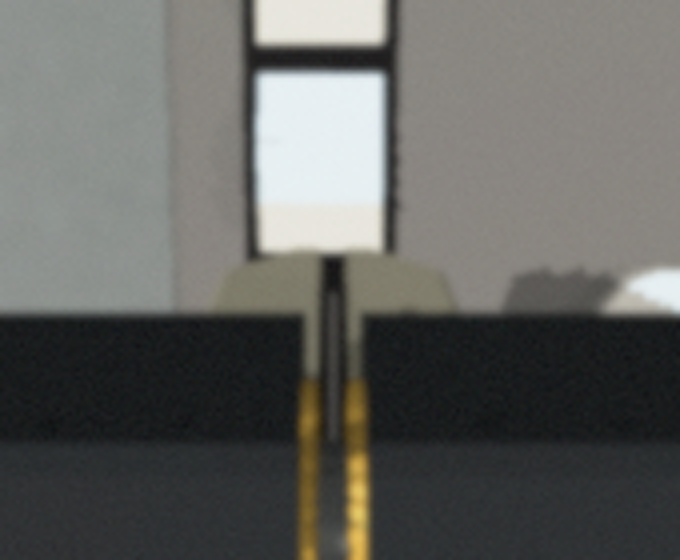

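View pics/scene1d.png

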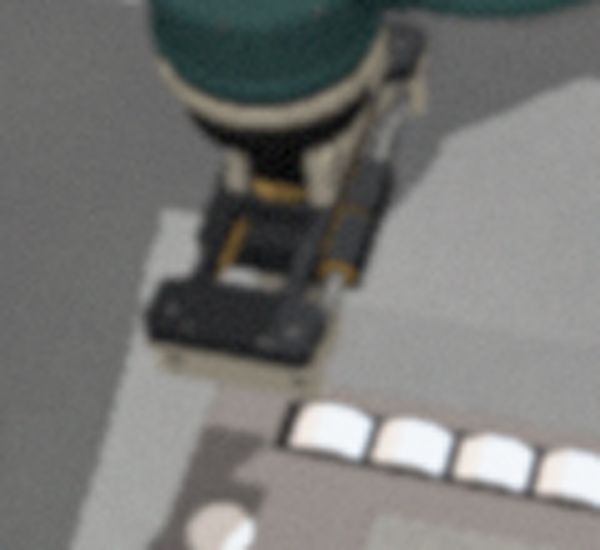

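The wrist view shows catch 4 at about (250,199), in line with the finger slot (u=253). Depth puts the catch 4 flat's centre at tub y of about -0.083, so the tub fit holds; I'll shift x by about -1 mm. Now I press catch 4 down gently onto its stop.

```bash
sed -i 's/^t=np.*//; s/t=np.array(\[.5957,-.0487\])/t=np.array([.5947,-.0485])/' helper.py; python3 - <<'E'
from rig import bot
from helper import *
bot.servo_line(P(-.05,-.084,.114),speed=.08); bot.hold(.2)
S=bot.get_state(); print(S["time"],S["tool_pos"],S["wrist_force"])
r=bot.servo_line(P(-.05,-.084,.0995),speed=.008,f_stop=7)
S=bot.get_state(); print(r,S["time"],S["tool_pos"],S["wrist_force"])
bot.hold(.2)
S=bot.get_state(); print(r,S["time"],S["tool_pos"],P(-.05,-.084,0),S["wrist_force"])
E
```

```text
6.4667 [ 0.5223129  -0.11403016  0.11444098] [ 0.09219064 -1.12702138 -0.47566798]
False 8.425 [ 0.52211122 -0.11395097  0.09953398] [-0.72391091  0.57794795 -0.09592326]
False 8.625 [ 0.52210346 -0.11396139  0.0995326 ] [ 0.52209661 -0.11395798  0.        ] [-0.23977558  0.01885595 -0.42238642]
```

```bash
python3 - <<'E'
from rig import bot
from helper import *
import cv2,pickle
for n in ("scene","wrist"):
    f=bot.grab_frame(n); pickle.dump(f,open(f"{n}2.pkl","wb"))
    sl=np.s_[150:230,170:290] if n=="scene" else np.s_[130:270,170:340]
    cv2.imwrite(f"pics/{n}2.png",cv2.resize(f["img"][sl],None,fx=6 if n=="scene" else 4,fy=6 if n=="scene" else 4,interpolation=cv2.INTER_CUBIC))
def w(f,u,v):
    K,E=f["intrinsics"],f["extrinsics"]; z=f["range_z"][v,u]
    p=(E@np.r_[np.linalg.inv(K)@[u,v,1]*z,1])[:3]; d=p[:2]-t
    return p.round(4),"tub",(np.array([[c,s],[-s,c]])@d).round(4)
for v in range(140,240,6): print(v,*w(f,258,v))
E
```

```text
140 [ 0.5402 -0.0658  0.1051] tub [-0.047  -0.0326]
146 [ 0.5392 -0.0691  0.1059] tub [-0.047  -0.0361]
152 [ 0.5381 -0.0726  0.1061] tub [-0.0469 -0.0398]
158 [ 0.537  -0.0761  0.1062] tub [-0.0469 -0.0434]
164 [ 0.5359 -0.0796  0.1062] tub [-0.0469 -0.0471]
170 [ 0.5348 -0.0836  0.1041] tub [-0.0469 -0.0512]
176 [ 0.5335 -0.0877  0.1012] tub [-0.0468 -0.0556]
182 [ 0.5324 -0.0916  0.1006] tub [-0.0468 -0.0596]
188 [ 0.5312 -0.0954  0.1002] tub [-0.0468 -0.0636]
194 [ 0.5301 -0.0991  0.1009] tub [-0.0468 -0.0674]
200 [ 0.5291 -0.1022  0.1036] tub [-0.0468 -0.0707]
206 [ 0.528  -0.1055  0.1053] tub [-0.0468 -0.0742]
212 [ 0.527  -0.1088  0.107 ] tub [-0.0468 -0.0777]
218 [ 0.5256 -0.1134  0.1049] tub [-0.0468 -0.0824]
224 [ 0.5276 -0.1051  0.1405] tub [-0.0474 -0.0739]
230 [ 0.5274 -0.1054  0.1486] tub [-0.0475 -0.0742]
236 [ 0.5272 -0.1054  0.1565] tub [-0.0476 -0.0744]
```

View pics/wrist2.png

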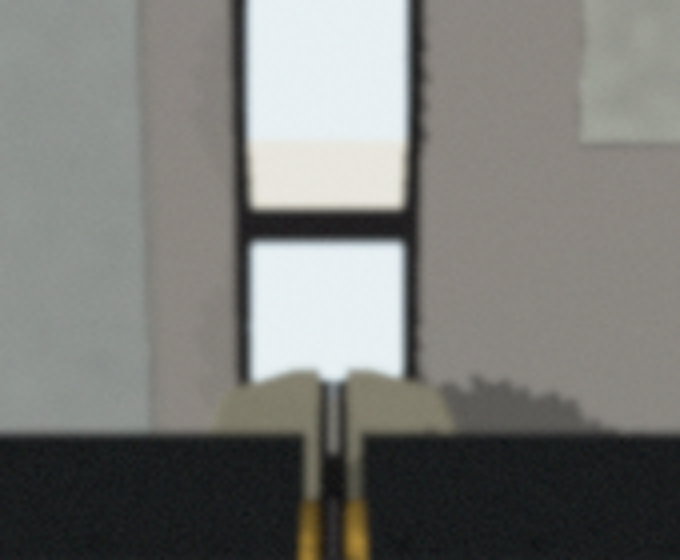

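View pics/scene2.png

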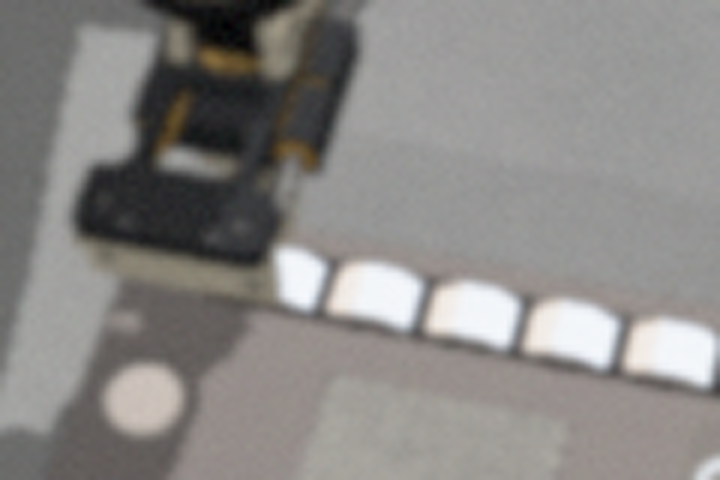

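```bash
python3 - <<'E'
from helper import *
import pickle
for n in("scene2","wrist2"):
    f=pickle.load(open(n+".pkl","rb")); K,E=f["intrinsics"],f["extrinsics"]
    v,u=np.mgrid[:384,:512]; z=f["range_z"]; pc=np.stack([(u-K[0,2])/K[0,0]*z,(v-K[1,2])/K[1,1]*z,z],-1)
    w=pc@E[:3,:3].T+E[:3,3]; d=w[...,:2]-t; tub=np.stack([c*d[...,0]+s*d[...,1],-s*d[...,0]+c*d[...,1],w[...,2]],-1)
    m=(z>0)&(w[...,2]>.112)&(abs(tub[...,0]+.05)<.12)&(abs(tub[...,1]+.084)<.08)
    q_=tub[m]; uv=np.c_[u[m],v[m]]; o=np.argsort(q_[:,2])
    print(n,m.sum())
    for lo in np.arange(.11,.3,.01):
        k=(q_[:,2]>=lo)&(q_[:,2]<lo+.01)
        if k.sum(): print(round(lo,2),k.sum(),"x",q_[k,0].min().round(3),q_[k,0].max().round(3),"y",q_[k,1].min().round(3),q_[k,1].max().round(3),"uv",uv[k].min(0),uv[k].max(0))
E
```

```text
scene2 10076
0.14 12 x -0.063 -0.037 y -0.077 -0.075 uv [216 182] [219 191]
0.15 3 x -0.054 -0.038 y -0.076 -0.075 uv [216 183] [218 189]
0.19 9 x -0.043 -0.03 y -0.092 -0.075 uv [207 178] [215 181]
0.2 1 x -0.031 -0.031 y -0.077 -0.077 uv [213 179] [213 179]
0.21 7 x -0.022 0.035 y -0.095 -0.078 uv [203 177] [208 198]
0.22 106 x -0.134 0.038 y -0.118 -0.048 uv [185 141] [235 200]
0.23 213 x -0.134 0.039 y -0.119 -0.048 uv [184 138] [235 198]
0.24 340 x -0.136 0.044 y -0.121 -0.048 uv [182 134] [235 196]
0.25 187 x -0.138 0.046 y -0.118 -0.049 uv [182 130] [235 195]
0.26 700 x -0.141 0.046 y -0.12 -0.049 uv [181 128] [235 193]
0.27 64 x -0.054 -0.032 y -0.104 -0.061 uv [198 153] [220 161]
0.28 32 x -0.043 -0.031 y -0.103 -0.061 uv [198 152] [218 158]
0.29 8 x -0.07 -0.032 y -0.069 -0.05 uv [213 140] [226 154]
wrist2 56295
0.13 72 x -0.06 -0.042 y -0.076 -0.074 uv [235 222] [268 227]
0.14 334 x -0.065 -0.036 y -0.076 -0.074 uv [224 224] [281 234]
0.15 404 x -0.065 -0.035 y -0.08 -0.074 uv [222 231] [283 249]
0.16 155 x -0.053 -0.047 y -0.088 -0.073 uv [246 238] [259 269]
0.17 100 x -0.053 -0.047 y -0.076 -0.074 uv [246 247] [259 261]
0.18 36 x -0.051 -0.049 y -0.076 -0.075 uv [250 260] [255 269]
0.19 58 x -0.052 -0.049 y -0.091 -0.086 uv [249 305] [256 317]
0.21 31 x -0.052 -0.049 y -0.087 -0.081 uv [247 322] [258 340]
0.22 1629 x -0.08 -0.021 y -0.076 -0.047 uv [134 238] [371 340]
0.23 12887 x -0.11 0.011 y -0.068 -0.047 uv [  0 243] [511 340]
0.24 26057 x -0.104 0.001 y -0.064 -0.047 uv [  0 261] [487 358]
0.25 14532 x -0.098 -0.003 y -0.063 -0.058 uv [  0 348] [511 383]
```

```bash
python3 - <<'E'
from rig import bot
from helper import *
print(bot.grasp_offset)
r=bot.servo_line(P(-.05,-.084,.085),speed=.03,f_stop=6)
S=bot.get_state(); print(r,S["time"],S["tool_pos"],S["wrist_force"])
if not r:
    z=.085
    while z>.055:
        z-=.003
        r=bot.servo_line(P(-.05,-.084,z),speed=.01,f_stop=7)
        S=bot.get_state(); print(r,round(S["time"],2),S["tool_pos"].round(4),S["wrist_force"].round(2))
        if r: break
bot.hold(.1)
S=bot.get_state(); print(r,S["time"],S["tool_pos"],S["wrist_force"])
E
```

```text
0.0188
False 9.3583 [ 0.5221043  -0.11395529  0.08502619] [ 0.41717231  0.67587638 -0.14546596]
False 9.81 [ 0.5221 -0.1139  0.082 ] [ 0.77 -0.97 -0.8 ]
False 10.26 [ 0.5221 -0.114   0.0789] [ 0.38  0.03 -0.23]
False 10.71 [ 0.5221 -0.114   0.0759] [-0.77 -0.92 -0.17]
False 11.16 [ 0.5221 -0.1139  0.073 ] [0.59 0.09 0.47]
False 11.61 [ 0.5221 -0.1139  0.0699] [-0.46  0.81  0.06]
False 12.06 [ 0.522  -0.1139  0.0669] [ 0.28  0.42 -0.63]
True 12.33 [ 0.5221 -0.114   0.0654] [-0.83  0.31  6.37]
True 12.4333 [ 0.52206688 -0.11394372  0.06541166] [-1.54943078  0.43477402  5.65069413]
```

```bash
cat > look.py <<'E'
from rig import bot
from helper import *
import cv2,pickle,sys
def look(k):
    for n in ("scene","wrist"):
        f=bot.grab_frame(n); pickle.dump(f,open(f"{n}{k}.pkl","wb"))
        sl=np.s_[150:230,170:290] if n=="scene" else np.s_[110:250,170:340]
        cv2.imwrite(f"pics/{n}{k}.png",cv2.resize(f["img"][sl],None,fx=6 if n=="scene" else 4,fy=6 if n=="scene" else 4,interpolation=cv2.INTER_CUBIC))
E
python3 - <<'E'
from look import *
look(3)
f=pickle.load(open("wrist3.pkl","rb"))
def w(f,u,v):
    K,E=f["intrinsics"],f["extrinsics"]; z=f["range_z"][v,u]
    p=(E@np.r_[np.linalg.inv(K)@[u,v,1]*z,1])[:3]; d=p[:2]-t
    return p.round(4),"tub",(np.array([[c,s],[-s,c]])@d).round(4)
for v in range(150,240,4): print(v,*w(f,258,v))
S=bot.get_state(); print(S["tool_pos"],S["wrist_force"])
E
```

```text
150 [ 0.539  -0.0676  0.1064] tub [-0.0476 -0.0347]
154 [ 0.5384 -0.0694  0.1072] tub [-0.0476 -0.0366]
158 [ 0.5378 -0.0715  0.106 ] tub [-0.0475 -0.0388]
162 [ 0.5372 -0.0735  0.1055] tub [-0.0475 -0.0409]
166 [ 0.5366 -0.0754  0.1062] tub [-0.0475 -0.0428]
170 [ 0.536  -0.0774  0.1058] tub [-0.0475 -0.045 ]
174 [ 0.5354 -0.0794  0.1057] tub [-0.0475 -0.0471]
178 [ 0.5348 -0.0814  0.1055] tub [-0.0475 -0.0492]
182 [ 0.5341 -0.0838  0.1039] tub [-0.0475 -0.0516]
186 [ 0.5335 -0.0859  0.1038] tub [-0.0474 -0.0538]
190 [ 0.5328 -0.0881  0.1028] tub [-0.0474 -0.0562]
194 [ 0.532  -0.091   0.0996] tub [-0.0474 -0.0592]
198 [ 0.5314 -0.093   0.1004] tub [-0.0474 -0.0612]
202 [ 0.5307 -0.095   0.1006] tub [-0.0474 -0.0634]
206 [ 0.53   -0.0975  0.0994] tub [-0.0473 -0.066 ]
210 [ 0.5293 -0.0997  0.0994] tub [-0.0473 -0.0683]
214 [ 0.5287 -0.1017  0.1001] tub [-0.0473 -0.0703]
218 [ 0.528  -0.1041  0.0993] tub [-0.0473 -0.0729]
222 [ 0.5276 -0.1052  0.1028] tub [-0.0474 -0.074 ]
226 [ 0.5274 -0.1056  0.1078] tub [-0.0474 -0.0745]
230 [ 0.5274 -0.1052  0.1149] tub [-0.0476 -0.0741]
234 [ 0.5272 -0.1054  0.1199] tub [-0.0476 -0.0743]
238 [ 0.5271 -0.1055  0.1247] tub [-0.0477 -0.0744]
[ 0.5220734  -0.11394781  0.06544621] [-0.80532507  0.0306876   6.1170393 ]
```

View pics/wrist3.png

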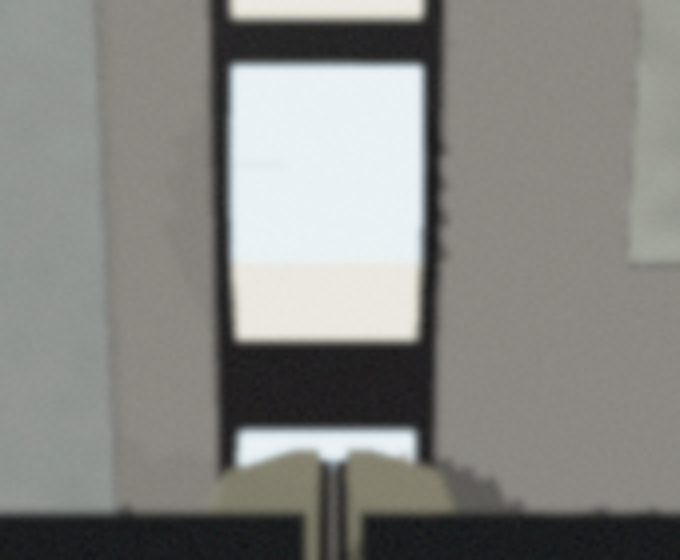

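View pics/scene3.png

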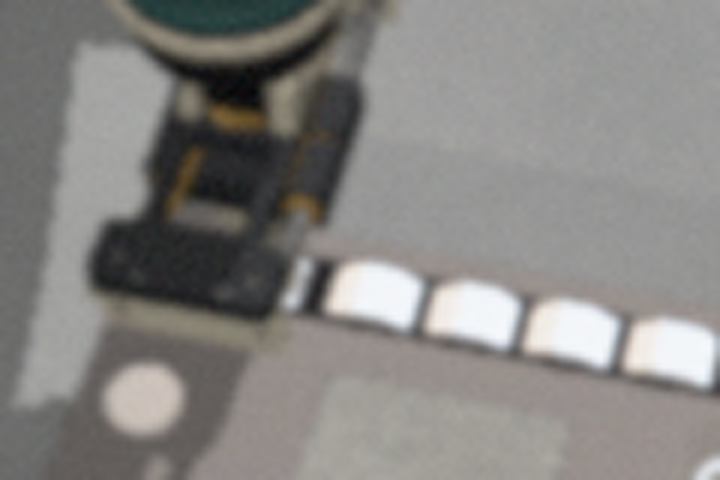

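The wrist crop shows catch 4 sunk: its front ramp is gone and a wide black gap (y about 345–428) separates it from catch 3. The 6 N reaction shows it is on its stop. Contact came at a reported z of 0.0654, about 37 mm lower than the cameras suggest, so from here I rely on contact height. Next I draw the tips along the row at that height with force guards.

```bash
python3 - <<'E'
from look import *
z=bot.get_state()["tool_pos"][2]
for y in (-.042,0,.042,.084):
    r=bot.servo_line(P(-.05,y,z+.0002),speed=.025,f_stop=14)
    S=bot.get_state(); print("slide",y,r,round(S["time"],2),S["tool_pos"].round(4),(S["tool_pos"]-P(-.05,y,z)).round(4),S["wrist_force"].round(2))
    if r: break
    r=bot.servo_line(P(-.05,y,z-.0012),speed=.006,f_stop=6)
    S=bot.get_state(); print(" press",r,round(S["time"],2),S["tool_pos"][2].round(5),S["wrist_force"].round(2))
    if not r: break
    z=S["tool_pos"][2]
S=bot.get_state();print(S["time"])
look(4)
E
```

```text
slide -0.042 False 14.37 [ 0.5345 -0.0739  0.0656] [-0.0001 -0.0001  0.0001] [-0.03 -0.63 -0.  ]
 press True 14.57 0.0654 [-1.41  0.48  5.19]
slide 0 False 16.41 [ 0.5469 -0.0337  0.0655] [-0.0001 -0.      0.0001] [ 0.48  0.73 -0.2 ]
 press True 16.62 0.06542 [-0.64  0.43  6.01]
slide 0.042 False 18.45 [0.5593 0.0064 0.0655] [-0.0001  0.      0.0001] [ 0.98 -0.39 -1.1 ]
 press True 18.66 0.06543 [-0.98 -0.25  5.69]
slide 0.084 False 20.49 [0.5717 0.0465 0.0656] [-0.     -0.      0.0001] [0.16 0.22 0.08]
 press True 20.7 0.06544 [-1.15  0.79  5.07]
20.7
```

View pics/scene4.png

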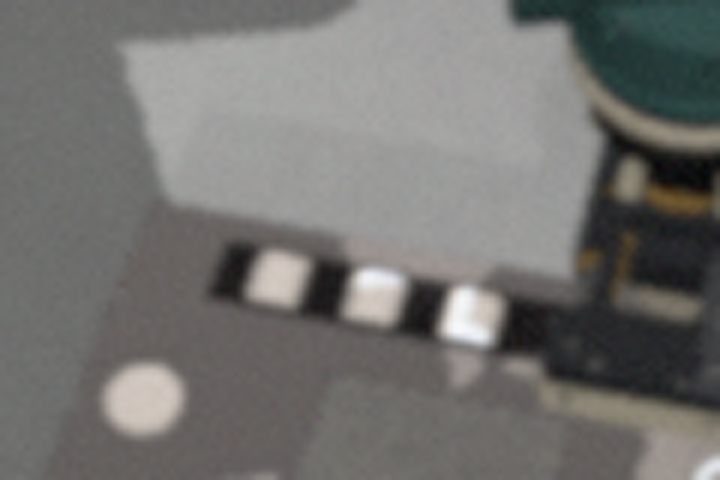

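The first three catches show only their flat tops, sunk into the slot with dark gaps between them. All five hit the stop at the same height, 0.0654. I raise the hand straight up, move it clear and check the result.

```bash
python3 - <<'E'
from look import *
bot.servo_line(P(-.05,.084,.25),speed=.12)
p=P(-.05,.084,.30); bot.servo_line(p,speed=.1)
bot.move_j([-.9]+list(bot.get_state()["joint_pos"][1:]))
S=bot.get_state(); print(S["time"],S["tool_pos"],S["wrist_force"])
f=bot.grab_frame("top"); cv2.imwrite("pics/top5.png",f["img"]); a=pickle.load(open("top.pkl","rb"))
cv2.imwrite("pics/top5c.png",cv2.resize(f["img"][90:200,205:355],None,fx=5,fy=5,interpolation=cv2.INTER_CUBIC))
K,E=f["intrinsics"],f["extrinsics"]
g=bot.grab_frame("scene"); pickle.dump(g,open("scene5.pkl","wb")); cv2.imwrite("pics/scene5.png",g["img"])
for (n,h) in (("top",f),("scene",g)):
    for y in (-.084,-.042,0,.042,.084):
        cc=np.linalg.inv(h["extrinsics"])@np.r_[P(-.05,y,.103),1]; u=h["intrinsics"]@cc[:3]; u=np.round(u[:2]/u[2]).astype(int)
        d=np.median(h["range_z"][u[1]-1:u[1]+2,u[0]-1:u[0]+2]); w=h["extrinsics"]@np.r_[np.linalg.inv(h["intrinsics"])@[u[0],u[1],1]*d,1]
        print(n,y,w[2].round(4))
E
```

```text
25.0167 [ 0.37696535 -0.43239797  0.29965059] [0.64383688 0.10297985 0.00140766]
top -0.084 0.1007
top -0.042 0.1042
top 0 0.1045
top 0.042 0.1011
top 0.084 0.1036
scene -0.084 0.1035
scene -0.042 0.1027
scene 0 0.1031
scene 0.042 0.1024
scene 0.084 0.1028
```

View pics/top5.png

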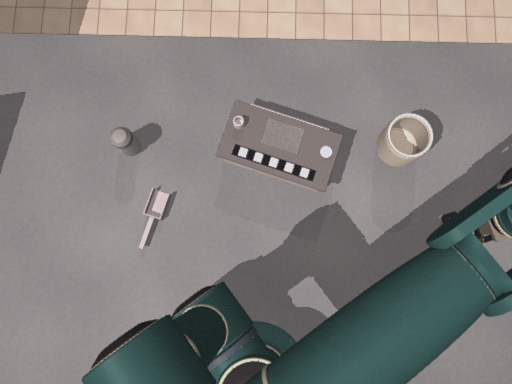

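View pics/top5c.png

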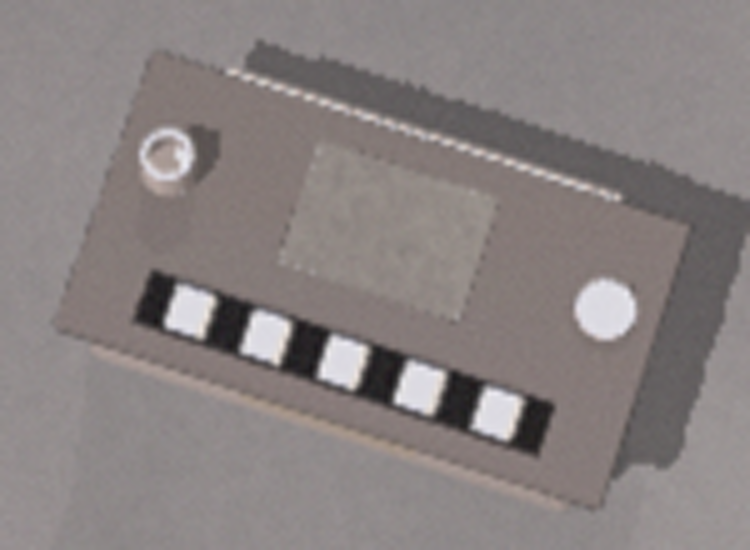

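View pics/scene5.png

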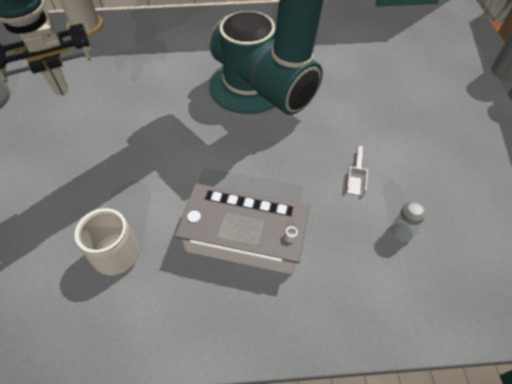

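All five catches are equally sunk, with only their flat tops showing. In the top view the crock (405,140), shaker (124,140) and scoop (155,215) have not moved, and the hand is clear. I hand in the job.

```bash
python3 - <<'E'
from rig import bot
bot.finish_job(); print(bot.get_state()["time"])
E
```

```text
the job is handed in; nothing more can be done
the job is handed in; nothing more can be done
```

The tub is sealed and the job is handed in, at about 25 s of the 42 s allowed. With closed fingertips I pressed catch 4, at the plug end, onto its stop. I then drew the tips along catches 3, 2, 1 and 0 to the vent end, pressing each one down and reading about 5–6 N each time. After that I raised the hand and swung it clear.

**Checks that agreed:**
- All five catches met their stop at the same reported height, 0.0654 m.
- The last pictures show all five equally sunk. The scene camera's depth puts their tops at 102.4–103.5 mm, against the expected 103 mm.
- The crock, shaker and scoop look unmoved by eye in the pictures; I did not measure them.
- The hand is in free air, with wrist force under 1 N.

**Checks that disagreed:**
- **Fingertip height:** the reported tool height was about 37 mm lower than where the cameras and the contact showed the fingertips. My first press, to a reported 0.0995 m, touched nothing. I used the contact height from then on.
- **Top camera depth:** it was noisier, reading catch tops at 100.7–104.5 mm.

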